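Set the lay pin and hold the printing screen open

TASK

With the screen still shut, stand the loose brass pin upright and fully home in the empty bore at the front of the printing base, and let go of it. Then raise the hinged screen by its black front handle and hold it open at 35 degrees, so that a sheet can be slid under it against the pins: it falls shut by itself, so finish while still holding it there by the handle, with nothing else propping it. Leave the tape roll and the two paint bottles as they stand.

Things in the scene. Friction and masses are not known exactly. Their poses are not given: they have to be found in the camera images.
- base: Fixed white printing base board, 380 (x) x 280 (y) x 25 mm thick, flat on the table. Origin: centre of its underside; z up, -x edge is the front (towards the robot), +x the hinge side. At the front left, (-160, +100) mm, stands a fixed dark steel pin, its top 64 mm above the table.
- bore (a point): Centre of the mouth of the only bore, in the board's top face at the front right, (-160, -100) mm from the board's centre, 25 mm above the table. Bore 14.6 mm in diameter, 20 mm deep, blind, vertical, its mouth chamfered 3 mm.
- mark (a point): Red bead, 12 mm across, on a thin dark steel arc that is fixed to the board's right edge (170 mm radius about the hinge axis, y = -133 mm, up to 180 mm above the table). It marks 35 degrees: the underside of the screen lines up with it when open so far. Origin: its centre.
- pin: Loose brass pin, 80 g, 64 mm tall: shaft 12 mm in diameter, 40 mm long, foot tapered to 8 mm over its last 3 mm; round head 22 mm in diameter, 42 to 64 mm above the foot. Origin: centre of its foot; z up to the head. It starts upright in the stand's bore, foot 5 mm above the table; fully home in the base its foot is also 5 mm above the table, head top 69 mm.
- stand: Fixed dark wooden block, 60 x 60 x 25 mm, beside the base on the left or the right (varies), that holds the pin at the start in a vertical bore of 14.6 mm, 20 mm deep, at its centre. Origin: centre of its underside.
- screen (a joint): Opening angle of the screen about its rear (+x) edge, rad: 0 shut (flat on the base), positive lifts the front; 35 degrees is 0.61; stop at 1.3. No spring or catch: it falls shut by its weight (0.5 to 0.9 kg, 2 to 5 N at the handle). A wooden frame 250 x 240 x 26 mm with yellow mesh, its top 58 mm above the table when shut.
- hinge (a point): Middle of the hinge axis, 140 mm behind (+x of) the base's centre, 30 mm above the table. Its axes turn with the screen; the hinge axis is y (level, parallel to the base's y). Points of the screen ahead of it (-x) rise as the screen opens.
- handle (a point): Black round bar, 12 mm in diameter, parallel to the hinge, 100 mm between its two legs, which run 56 mm back to the frame's front (50 mm free space). Origin: middle of the bar, (-306, 0, +30) mm from the hinge in the screen's axes, 60 mm above the table (35 over the board) when shut; y along the bar. Can be pinched from above; turns between the fingers as the screen rises.
- tape: White tape roll lying flat, 96 mm outside, 76 mm inside diameter, 48 mm tall, on the side of the base opposite to the stand; leave it. Origin: centre of its underside.
- pink_bottle: Pink paint bottle, 66 mm in diameter, 190 mm tall, upright left of the base; leave it. Origin: centre of its underside.
- blue_bottle: Blue paint bottle, 66 mm in diameter, 190 mm tall, upright right of the base; leave it. Origin: centre of its underside.

How it is judged:
By the outcome, as a careful person would: the job done as asked, in the order asked, and still so for the second after the job is handed in, while the arm keeps its last pose, push and grip.
It also fails if it takes over 54 s, if anything falls off the work surface, if the arm or the gripper's body presses on something with over 40 N, if the wrist force passes 120 N, or if a joint passes its speed limit or range.

ROBOT

A 6-joint arm with a two-finger parallel gripper is mounted at the origin on the work surface. World frame = base frame: x ahead of the robot, y to its left, z up, the work surface at z = 0. Lengths are in m, angles in rad, forces in N, time in s.
With the tool pointing down it reaches from about 0.4 to 0.925 m from the base axis. Payload 3.4 kg.
Tool frame: the origin (TCP) lies where the fingers leave the gripper's body, on its centre line; the fingertips stand 73 mm ahead of it and the grasp point (between the pads) lies 54 mm ahead of it (manip.pinch_z is the distance from the TCP to the grasp point, in m); z points along the fingers, y is the line along which they close (so a half turn about z gives the same grasp; the last joint's range is limited). The gripper opens to 85 mm and grips with 20 to 120 N. Pads are 22 mm wide; open, the fingers measure 114 mm over their backs; the gripper's body (76 mm by 85 mm) begins 54 mm behind the grasp point. The pads swing forward as they close: fully open they stand 13 mm farther back than shut.
Start: joints at [-0.073, 0.307, 1.506, -0, 1.328, -0.073], TCP at [0.575, -0, 0.304] pointing down, gripper open.
Joint ranges: [-3.12, 3.12], [-1.05, 2.28], [0.14, 2.33], [-1.42, 4.57], [0.1, 2.73], [-2.68, 2.68]. Speed limits (rad/s): [2.57, 2.57, 3.14, 3.14, 3.14, 3.14].

INTERFACE

Orientations are given as a unit quaternion [x, y, z, w].
In Python, from rig import manip, vision gives the robot as it stands. The module is installed in compiled form; this text tells all that it offers.
- The arm moves only by the tool send_rows, never from a script. Its argument "steps" is one flat list of numbers, 6 for each row, row after row: the shift along the tool's x, y, z in cm, then the turn, a rotation vector about the tool's x, y, z in rad. In form: [tx, ty, tz, ax, ay, az, tx, ty, tz, ax, ay, az, ...]. A call has 1 to 20 rows; each row is the pose to reach, as a shift and turn from the pose commanded when the call began, along the tool's axes at that moment; what a row does not reach only later rows make up. A row lasts 1/10 s, in which the tool goes at most 50 mm and 8.59 degrees, less where a joint would pass 70% of its speed; a pose out of reach is approached as far as the arm can. A call with a gripper value outside its range is refused whole. "gripper" is the closure, from 0 (fully open) to 1 (shut), set as the call begins (left out, the last holds). The fingers move at their own pace and stop on an object; "grip_force" is the grip in N (left out, the last holds). Time passes only in rows, so rows that repeat a pose let the fingers close. It gives the time, the measured TCP pose, the force, the opening and the grip force at its end, in the units of the state.
- manip.sense(): the state, without advancing time (a new reading comes with each control period).
- vision.get_image(name): name is "scene" or "side" or "wrist"; returns the picture (384x512x3 uint8, red, green, blue); there is no depth.
- vision.camera_model(name): a dict with "intrinsics" (3x3 intrinsics, pixels), "k1" (the pictures are not rectified: a ray, as slopes to the right and down, at radius r is drawn at 1 + k1 r^2 times it, then the intrinsics apply), "rvec" (rotation vector, rad) and "tvec" (3), from world to camera coordinates, as OpenCV has them. Camera axes: x right, y down, z forward; pixel columns grow to the right and rows downward; lengths in m; the calibration is good to about 2 mm. A picture is of the moment at which its call begins: read the wrist's pose just before it. camera_model takes no time and is no camera call; for the wrist camera it gives the pose at the moment of the call.
- manip.job_done(): hands the job in; it is judged then, once.
The state is a dict: "t": time; "joint_positions": joint angles; "joint_velocities": joint speeds; "effort": joint torques, N m; "eef_pos": TCP position; "orientation": TCP orientation; "ft_force": force on the tool from outside, world axes, zero at the start; "torque": the same for the moment, N m; "grip_width": finger opening in m; "grasp_force": force on a finger pad.
Only numpy, scipy, OpenCV 4.12 (cv2) and the standard library are available. Lean on these libraries where they do the work, as an engineer would, in place of code of your own. Each camera call takes 0.05 s, during which the arm holds its last target. There are 200 camera calls.

## Working session

There is one attempt and no reset: what is moved stays moved. The work goes in short steps, Python scripts to look and compute and a tool call to move; the robot and the scene stay as the last step left them, time stands still between calls to the robot, and variables do not carry over. Pictures are saved under pics/ and viewed, at most 10 in all, crops included, and the job is handed in when it is done.

Besides the shell and the picture viewer there is one more tool, called after ">>>" as name(argument=value, ...) on one line, values as JSON. send_rows: Moves the arm, as the interface text tells. Its arguments: {"type":"object","properties":{"steps":{"type":"array"},"gripper":{"type":"number"},"grip_force":{"type":"number"}},"required":["steps"]}

```bash
mkdir -p pics; cat > h.py <<'E'
import numpy as np, cv2
from rig import manip, vision
from scipy.spatial.transform import Rotation as R
def ray(m,u,v):
    K=np.array(m["intrinsics"]);d=np.array([(u-K[0,2])/K[0,0],(v-K[1,2])/K[1,1]]);s=d.copy()
    for _ in range(30): s=d/(1+m["k1"]*(s@s))
    Rm=cv2.Rodrigues(np.array(m["rvec"],float))[0];t=np.array(m["tvec"],float).ravel()
    return -Rm.T@t, Rm.T@np.array([s[0],s[1],1])
def onz(m,u,v,z):
    c,d=ray(m,u,v);return c+d*(z-c[2])/d[2]
def proj(m,P):
    K=np.array(m["intrinsics"]);Rm=cv2.Rodrigues(np.array(m["rvec"],float))[0]
    p=Rm@np.array(P,float)+np.array(m["tvec"]).ravel();s=p[:2]/p[2];s=s*(1+m["k1"]*(s@s))
    return np.array([K[0,0]*s[0]+K[0,2],K[1,1]*s[1]+K[1,2]])
def tri(obs):
    A=np.zeros((3,3));b=np.zeros(3)
    for m,u,v in obs:
        c,d=ray(m,u,v);d/=np.linalg.norm(d);P=np.eye(3)-np.outer(d,d);A+=P;b+=P@c
    return np.linalg.solve(A,b)
def delta(pos,Rt=None):
    s=manip.sense();R0=R.from_quat(s["orientation"]);d=R0.inv().apply(np.array(pos)-s["eef_pos"])*100
    return d
E
python3 - <<'E'
from h import *
s=manip.sense();print(s);print(manip.pinch_z)
for n in("scene","side"):
    im=vision.get_image(n);cv2.imwrite(f"pics/{n}0.png",im[:,:,::-1]);m=vision.camera_model(n);c,d=ray(m,256,192);print(n,m,c,d)
    if n=="scene":a=im
    else:b=im
cv2.imwrite("pics/s0.png",cv2.resize(a[:,:,::-1],(800,600),interpolation=cv2.INTER_CUBIC))
cv2.imwrite("pics/d0.png",cv2.resize(b[:,:,::-1],(800,600),interpolation=cv2.INTER_CUBIC))
E
```

```text
{'t': 0.0, 'joint_positions': array([-7.34744599e-02,  3.07571406e-01,  1.50770866e+00, -1.59730655e-05,
        1.32841992e+00, -7.34898560e-02]), 'joint_velocities': array([ 2.52315027e-04,  7.16056984e-04,  1.42317756e-04, -1.86281788e-04,
        5.91568093e-06, -3.75460379e-04]), 'effort': array([-2.40806599e-03, -4.57556927e+01, -2.51919490e+01, -3.95127336e-04,
        1.32516641e-02, -2.41733758e-06]), 'eef_pos': array([5.74426063e-01, 2.77643022e-05, 3.02968513e-01]), 'orientation': array([ 7.07099584e-01,  7.07113193e-01, -6.94212764e-04, -7.92678500e-04]), 'ft_force': array([ 0.22205185, -0.09865049, -0.20498877]), 'torque': array([ 0.00667816, -0.0269166 , -0.02545786]), 'grasp_force': 0.0, 'grip_width': 0.08510154554998481}
0.0539
scene {'intrinsics': array([[478.69093263,   0.        , 252.30849112],
       [  0.        , 478.69093263, 192.06066077],
       [  0.        ,   0.        ,   1.        ]]), 'k1': -0.13468152274753933, 'rvec': array([ 1.40261164,  2.05264607, -0.9465764 ]), 'tvec': array([ 0.21088054, -0.30027636,  1.64907833])} [1.43007485 0.3260189  0.83826812] [-0.7140373  -0.26663554 -0.64739146]
side {'intrinsics': array([[444.97717118,   0.        , 261.80700371],
       [  0.        , 444.97717118, 187.83980536],
       [  0.        ,   0.        ,   1.        ]]), 'k1': -0.010199496589136357, 'rvec': array([ 2.11826632, -0.17678215,  0.07254041]), 'tvec': array([-0.61902431,  0.16011274,  0.91838857])} [ 0.51450501 -0.78628728  0.60770196] [ 0.10869394  0.8387615  -0.53378131]
```

View pics/s0.png

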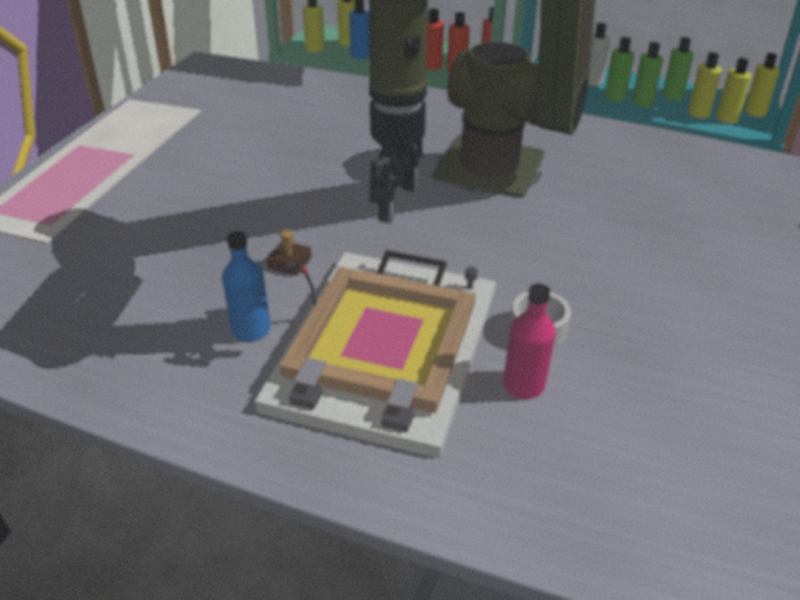

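View pics/d0.png

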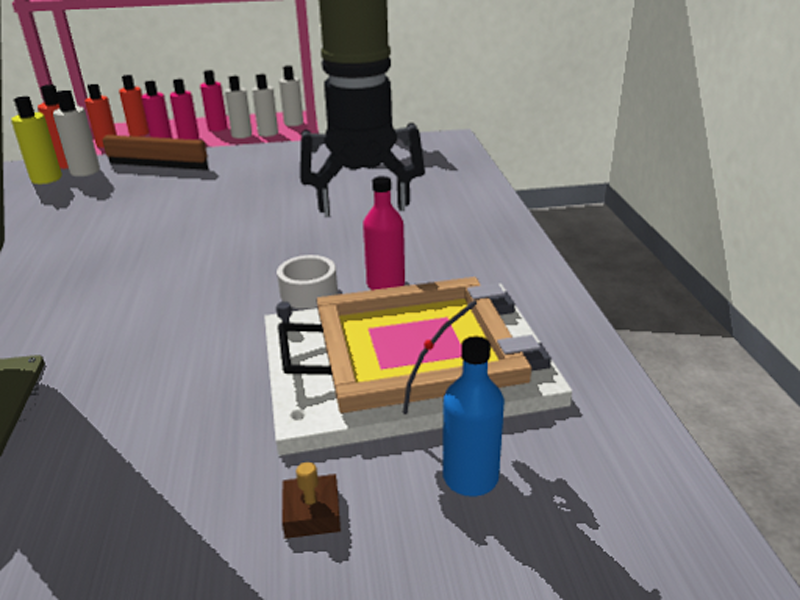

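Scene view shows the stand with pin at (288,245) on the robot's right, board, handle at (412,262), fixed pin at (471,275). Side view shows the pin head at (307,472), bore at (297,415), handle (284,345), bead (428,344). I'll enlarge both.

```bash
python3 - <<'E'
import cv2
a=cv2.imread("pics/side0.png")[165:350,165:365]; cv2.imwrite("pics/c1.png",cv2.resize(a,(648,600),interpolation=cv2.INTER_CUBIC))
a=cv2.imread("pics/scene0.png")[135:300,140:330]; cv2.imwrite("pics/c2.png",cv2.resize(a,(691,600),interpolation=cv2.INTER_CUBIC))
E
```

```text
(no output)
```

View pics/c1.png

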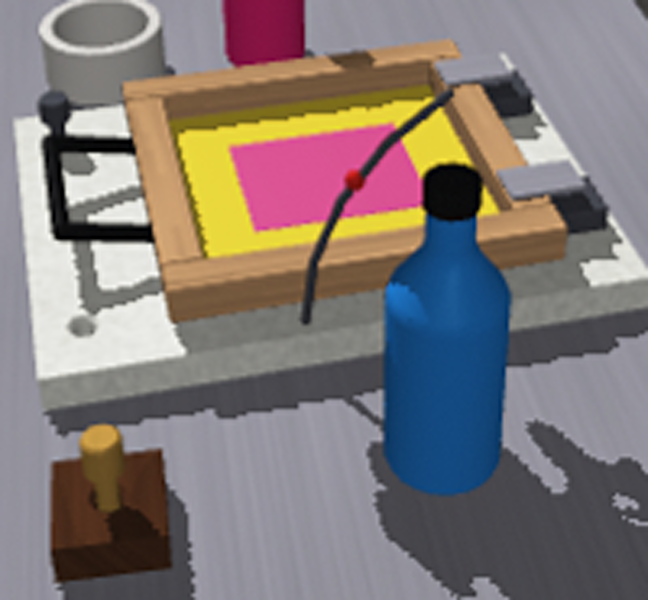

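View pics/c2.png

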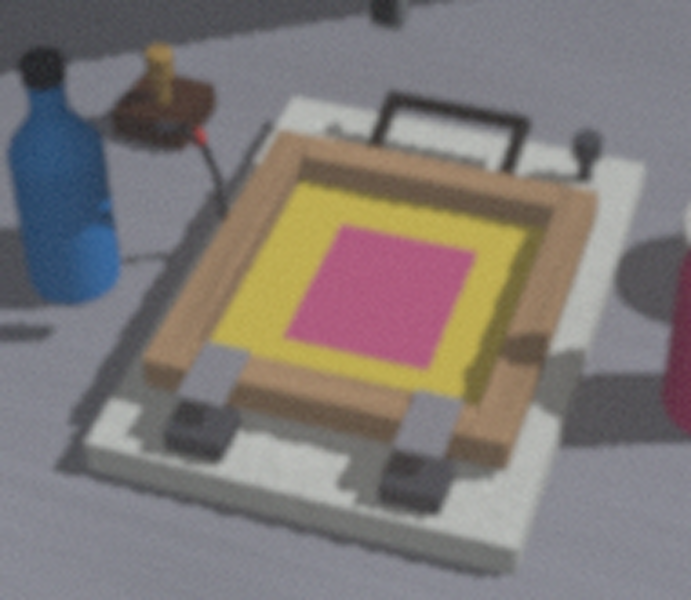

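```bash
cat > fit.py <<'E'
from h import *
from scipy.optimize import least_squares
S=vision.camera_model("side");C=vision.camera_model("scene")
s=lambda u,v:(S,u/3.24+164.6,v/3.243+164.6)
c=lambda u,v:(C,u/3.637+139.6,v/3.636+134.6)
th=np.radians(35)
L=[((-.19,.14,.025),s(15,120)),((-.19,-.14,.025),s(40,380)),((-.19,-.14,0),s(43,408)),((.19,.14,.025),s(507,55)),((-.16,-.1,.025),s(82,326)),((-.16,.1,.053),s(55,110)),((-.166,.05,.06),s(50,146)),((-.166,-.05,.06),s(62,233)),
((-.19,-.14,.025),c(293,97)),((-.19,.14,.025),c(645,165)),((.19,.14,.025),c(520,550)),((.19,-.14,.025),c(88,447)),((-.16,.1,.053),c(587,145)),((-.166,-.05,.06),c(392,97)),((-.166,.05,.06),c(528,122))]
def W(p,P):
    q=R.from_euler('z',p[2]).apply(P);return q+[p[0],p[1],0]
f=lambda p:np.concatenate([proj(o[0],W(p,P))-o[1:] for P,o in L])
r=least_squares(f,[.75,-.05,0],loss='soft_l1');p=r.x
print("base",p,"\n",f(p).reshape(-1,2).round(1))
print("bore",W(p,(-.16,-.1,.025)),"side only",onz(*s(82,326),.025))
print("handle",W(p,(-.166,0,.06)),"hinge",W(p,(.14,0,.03)))
print("handle tri",tri([s(56,190),c(460,110)]),"bead",tri([s(354,181),c(201,136)]))
print("pin head tri",tri([s(101,456),c(160,62)]),onz(*s(101,456),.058),onz(*c(160,62),.058))
E
python3 fit.py
```

```text
base [6.21882759e-01 4.75890650e-04 7.13771792e-02] 
 [[-0.3 -0.3]
 [-0.1 -0.4]
 [ 0.5  0.7]
 [-1.1 -1.1]
 [ 1.  -0.4]
 [-0.1  0.1]
 [ 0.1 -1.2]
 [ 0.  -0.8]
 [-0.  -0.5]
 [ 0.1 -0.7]
 [-0.4 -0.5]
 [-0.7 -1.4]
 [ 0.   0.5]
 [ 0.3  0.1]
 [-1.4 -0.1]]
bore [ 0.46942182 -0.11068014  0.025     ] side only [ 0.46748675 -0.11151176  0.025     ]
handle [ 0.45630544 -0.01136266  0.06      ] hinge [0.76152628 0.01046021 0.03      ]
handle tri [ 0.45477183 -0.01107499  0.05686763] bead [ 0.63017253 -0.13169107  0.12632009]
pin head tri [ 0.47751913 -0.24848254  0.05548111] [ 0.47778157 -0.25105882  0.058     ] [ 0.48041603 -0.24662106  0.058     ]
```

>>> send_rows(steps=[-8,-3,0,0,0,0,-16,-6,0,0,0,0,-25,-9.6,0,0,0,0,-25,-9.6,0,0,0,0,-25,-9.6,0,0,0,0,-25,-9.6,0,0,0,0,-25,-9.6,5,0,0,0,-25,-9.6,8,0,0,0,-25,-9.6,8,0,0,0,-25,-9.6,8,0,0,0], gripper=0.3)

```text
t: 1.1
eef_pos: [0.4789, -0.2499, 0.2237]
orientation: [0.707, 0.707, -0.0, -0.001]
ft_force: [-0.5, -0.8, 0.4]
grip_width: 0.0596
grasp_force: 0.0
```

```bash
python3 - <<'E'
from h import *
s=manip.sense();print(s["t"],s["eef_pos"],s["orientation"],s["grip_width"])
m=vision.camera_model("wrist");im=vision.get_image("wrist")
cv2.imwrite("pics/w1.png",cv2.resize(im[:,:,::-1],(800,600),interpolation=cv2.INTER_CUBIC))
c,d=ray(m,256,192);print(c,d)
for P in [(.4785,-.2485,.069),(.4785,-.2485,.025)]: print(proj(m,P)*1.5625)
np.save("mw1.npy",m,allow_pickle=True)
S=vision.camera_model("side");print("blue",onz(S,445/3.24+165,470/3.24+165,0))
E
```

```text
1.1 [ 0.4788743  -0.24991294  0.22371199] [ 7.07092255e-01  7.07120821e-01 -1.85931747e-04 -8.08668267e-04] 0.059563619795712376
[ 0.47927112 -0.17530241  0.29485651] [ 0.00560584 -0.30366485 -0.95286856]
[395.69426152 302.38548333]
[395.91890098 278.77136448]
blue [ 0.66273262 -0.23949549  0.        ]
```

View pics/w1.png

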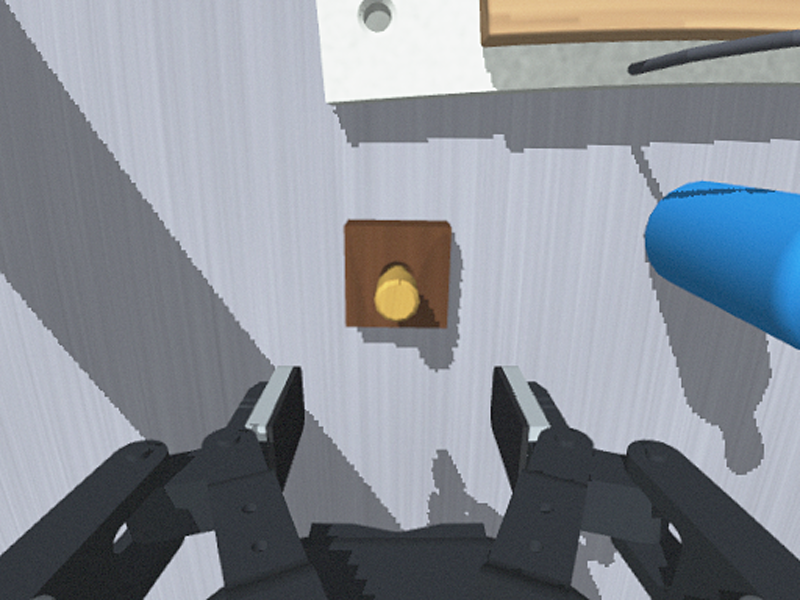

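Wrist view: head top at (397,299), stand around it, bore mouth at (377,15), blue bottle well to the side.

```bash
python3 - <<'E'
from h import *
m=np.load("mw1.npy",allow_pickle=True).item();k=1.5625
print(onz(m,397/k,299/k,.069),onz(m,377/k,15/k,.025))
print([onz(m,a/k,b/k,.025) for a,b in((345,222),(451,222),(346,326),(447,327))])
E
```

```text
[ 0.47913842 -0.24676756  0.069     ] [ 0.46908808 -0.10984853  0.025     ]
[array([ 0.45020543, -0.21573806,  0.025     ]), array([ 0.50919444, -0.21577596,  0.025     ]), array([ 0.44887288, -0.27746063,  0.025     ]), array([ 0.50875   , -0.27812557,  0.025     ])]
```

>>> send_rows(steps=[0.3,0,3,0,0,0,0.3,0,6,0,0,0,0.3,0,8.5,0,0,0,0.3,0,10,0,0,0,0.3,0,11.1,0,0,0,0.3,0,11.1,0,0,0,0.3,0,11.1,0,0,0])

```text
t: 1.85
eef_pos: [0.4801, -0.2474, 0.1141]
orientation: [0.707, 0.707, 0.0, 0.001]
ft_force: [-0.5, -0.3, 0.2]
grip_width: 0.0599
grasp_force: 0.0
```

>>> send_rows(steps=[0,0,0,0,0,0,0,0,0,0,0,0,0,0,0,0,0,0,0,0,0,0,0,0,0,0,0,0,0,0,0,0,0,0,0,0,0,0,0,0,0,0], gripper=1, grip_force=40)

```text
t: 2.55
eef_pos: [0.4794, -0.2473, 0.1138]
orientation: [0.707, 0.707, 0.0, 0.001]
ft_force: [-0.1, 0.8, 6.3]
grip_width: 0.0205
grasp_force: 39.0
```

>>> send_rows(steps=[0,0,-1,0,0,0,0,0,-3,0,0,0,0,0,-5,0,0,0,3,0,-5.5,0,0,0,7,-0.5,-5.5,0,0,0,11,-1,-5.5,0,0,0,13.7,-1,-5.5,0,0,0,13.7,-1,-5.5,0,0,0,13.7,-1,-5.5,0,0,0,13.7,-1,-5.5,0,0,0])

```text
t: 3.55
eef_pos: [0.4695, -0.1108, 0.1682]
orientation: [0.707, 0.707, 0.0, 0.001]
ft_force: [0.2, -0.4, -1.0]
grip_width: 0.0204
grasp_force: 39.6
```

```bash
python3 - <<'E'
from h import *
s=manip.sense();print(s["t"],s["eef_pos"],s["ft_force"],s["grip_width"])
m=vision.camera_model("wrist");im=vision.get_image("wrist");np.save("mw2.npy",m,allow_pickle=True)
S=vision.camera_model("side");b=vision.get_image("side")
x=im[90:340,150:370][:,:,::-1];cv2.imwrite("pics/raww2.png",im[:,:,::-1])
y=b[150:300,130:262][:,:,::-1];cv2.imwrite("pics/raws2.png",b[:,:,::-1])
out=np.hstack([cv2.resize(x,(396,450)),cv2.resize(y,(396,450),interpolation=cv2.INTER_CUBIC)])
cv2.imwrite("pics/v2.png",out)
e=s["eef_pos"];
for z in(.05845+0.0,):
  pass
pz=e[2]-.1138+.005
print("expected foot",e[:2],pz,proj(S,[e[0],e[1],pz]),"shown",(proj(S,[e[0],e[1],pz])-[130,150])*3+[396,0])
print("wrist head top",(proj(m,[e[0],e[1],pz+.064])-[150,90])*1.8, "foot",(proj(m,[e[0],e[1],pz])-[150,90])*1.8)
E
```

```text
3.55 [ 0.46950221 -0.1107622   0.16820819] [ 0.22494693 -0.41036177 -1.03543727] 0.02043245179621339
expected foot [ 0.46950221 -0.1107622 ] 0.059408192977578995 [189.09012386 251.10798484] shown [573.27037157 303.32395451]
wrist head top [185.4583438  333.84532122] foot [185.67578301 230.66207445]
```

View pics/v2.png

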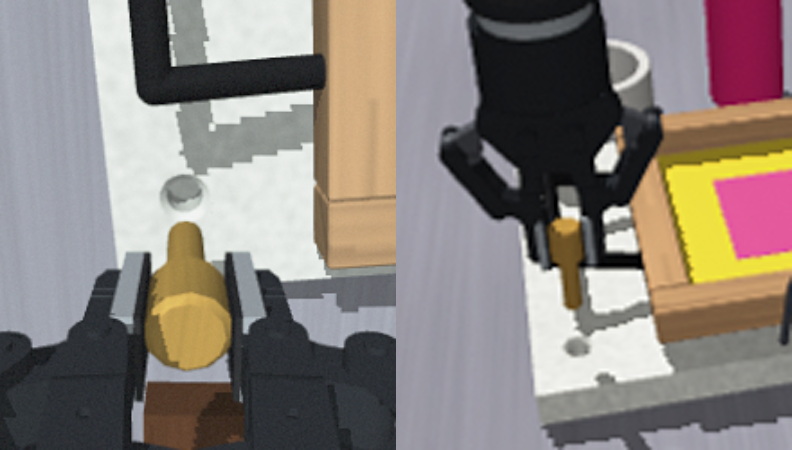

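Wrist crop: head top ≈(188,331), bore ≈(184,193). Side crop: foot (573,305), bore (577,347). Pin upright in the grip.

```bash
python3 - <<'E'
from h import *
m=np.load("mw2.npy",allow_pickle=True).item();S=vision.camera_model("side")
w=lambda a,b:(m,a/1.8+150,b/1.8+90)
s=lambda a,b:(S,(a-396)/3+130,b/3+150)
print("bore",onz(*w(184,193),.025),onz(*s(577,347),.025),tri([w(184,193),s(577,347)]))
print("head",onz(*w(188,331),.1234),"foot",onz(*w(185.5,226),.0594),onz(*s(573,305),.0594))
E
```

```text
bore [ 0.46880098 -0.10866011  0.025     ] [ 0.46827526 -0.11324752  0.025     ] [ 0.46841046 -0.10971562  0.02195036]
head [ 0.47010847 -0.10998269  0.1234    ] foot [ 0.46944458 -0.10902777  0.0594    ] [ 0.46930094 -0.11239295  0.0594    ]
```

>>> send_rows(steps=[0,-0.08,0.5,0,0,0,0,-0.08,1.5,0,0,0,0,-0.08,2.5,0,0,0,0,-0.08,3,0,0,0,0,-0.08,3.4,0,0,0,0,-0.08,3.8,0,0,0,0,-0.08,4.2,0,0,0,0,-0.08,4.2,0,0,0])

```text
t: 4.45
eef_pos: [0.4681, -0.1099, 0.1255]
orientation: [0.707, 0.707, -0.0, -0.0]
ft_force: [-0.3, -0.4, -1.1]
grip_width: 0.0207
grasp_force: 39.6
```

Foot is about 8 mm into the bore with no contact force; continue.

>>> send_rows(steps=[0,0,0.3,0,0,0,0,0,0.6,0,0,0,0,0,0.9,0,0,0,0,0,1.2,0,0,0,0,0,1.25,0,0,0,0,0,1.25,0,0,0])

```text
t: 5.05
eef_pos: [0.4683, -0.1101, 0.1138]
orientation: [0.707, 0.707, 0.0, 0.0]
ft_force: [0.1, 0.7, 5.4]
grip_width: 0.0206
grasp_force: 40.3
```

>>> send_rows(steps=[0,0,0,0,0,0,0,0,0,0,0,0,0,0,0,0,0,0,0,0,0,0,0,0], gripper=0.5)

```text
t: 5.45
eef_pos: [0.4682, -0.11, 0.1133]
orientation: [0.707, 0.707, -0.0, -0.0]
ft_force: [0.4, -0.5, 0.1]
grip_width: 0.0425
grasp_force: 0.0
```

>>> send_rows(steps=[0,0,-1.5,0,0,0,0,0,-4,0,0,0,0,0,-7,0,0,0,0,0,-9,0,0,0,0,0,-9,0,0,0,0,0,-9,0,0,0])

```text
t: 6.05
eef_pos: [0.4682, -0.11, 0.2035]
orientation: [0.707, 0.707, 0.0, 0.0]
ft_force: [-0.3, 0.7, -0.4]
grip_width: 0.0428
grasp_force: 0.0
```

```bash
python3 - <<'E'
from h import *
s=manip.sense();print(s["t"],s["eef_pos"],s["ft_force"],s["grip_width"],s["joint_positions"])
m=vision.camera_model("wrist");im=vision.get_image("wrist");np.save("mw3.npy",m,allow_pickle=True)
S=vision.camera_model("side");b=vision.get_image("side")
x=im[0:384,100:440][:,:,::-1]
y=b[165:295,160:275][:,:,::-1]
out=np.hstack([cv2.resize(x,(398,450)),cv2.resize(y,(398,450),interpolation=cv2.INTER_CUBIC)])
cv2.imwrite("pics/v3.png",out)
P=[.4684,-.1101]
print((proj(m,P+[.069])-[100,0])*[398/340,450/384],"side top",(proj(S,P+[.069])-[160,165])*[398/115,450/130]+[398,0])
h=[.4563,-.0114,.06];print("handle",(proj(m,h)-[100,0])*[398/340,450/384],(proj(S,h)-[160,165])*[398/115,450/130]+[398,0])
E
```

```text
6.05 [ 0.46818462 -0.11004197  0.2035397 ] [-0.27120386  0.69259528 -0.4110548 ] 0.04280237163494998 [-3.18691073e-01  2.83259782e-01  1.83736841e+00 -2.97412501e-05
  1.02008131e+00 -3.18648579e-01]
[179.76163164 239.3318259 ] side top [494.80668558 284.01112442]
handle [157.66825428  65.29386773] [473.67733864 195.3924999 ]
```

View pics/v3.png

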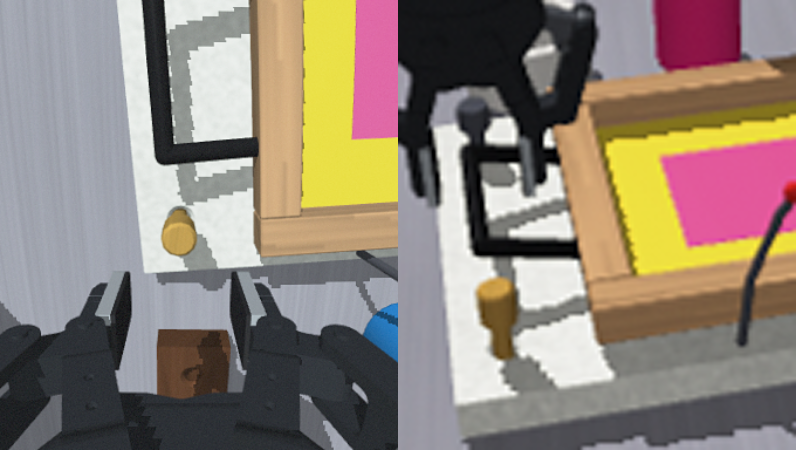

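Pin stands home (head top at (178,237), as predicted for 69 mm). The handle bar at (156,65) agrees with the estimate. Next, the handle.

>>> send_rows(steps=[3,-0.4,0,0,0,-0.03,6.5,-0.8,0,0,0,-0.071,9.9,-1.2,0,0,0,-0.071,9.9,-1.2,0,0,0,-0.071,9.9,-1.2,0,0,0,-0.071,9.9,-1.2,2.5,0,0,-0.071,9.9,-1.2,5,0,0,-0.071,9.9,-1.2,7.5,0,0,-0.071,9.9,-1.2,8.9,0,0,-0.071,9.9,-1.2,8.9,0,0,-0.071,9.9,-1.2,8.9,0,0,-0.071])

```text
t: 7.25
eef_pos: [0.4563, -0.0118, 0.114]
orientation: [0.682, 0.731, -0.0, -0.0]
ft_force: [-1.0, -0.4, 0.5]
grip_width: 0.0425
grasp_force: 0.0
```

>>> send_rows(steps=[0,0,0,0,0,0,0,0,0,0,0,0,0,0,0,0,0,0,0,0,0,0,0,0,0,0,0,0,0,0,0,0,0,0,0,0], gripper=1, grip_force=50)

```text
t: 7.85
eef_pos: [0.4557, -0.0114, 0.1153]
orientation: [0.681, 0.732, -0.0, 0.0]
ft_force: [-4.0, -3.5, 5.6]
grip_width: 0.0104
grasp_force: 48.9
```

```bash
python3 - <<'E'
from h import *
s=manip.sense();print(s["t"],s["eef_pos"],s["ft_force"],s["torque"],s["grip_width"],R.from_quat(s["orientation"]).as_matrix().round(3))
for d in(0,3,7,12,17,22,27,31,35):
    a=np.radians(d);f=.306*np.cos(a)-.03*np.sin(a);u=.306*np.sin(a)+.03*np.cos(a);print(d,"ty %.2f tz %.2f"%((.306-f)*100,(.03-u)*100))
E
```

```text
7.85 [ 0.45570615 -0.01135069  0.11527832] [-3.95143179 -3.48719331  5.58108   ] [-0.40826579  0.55423927 -0.06011565] 0.010363741438293503 [[-0.072  0.997 -0.   ]
 [ 0.997  0.072 -0.001]
 [-0.001 -0.    -1.   ]]
0 ty 0.00 tz 0.00
3 ty 0.20 tz -1.60
7 ty 0.59 tz -3.71
12 ty 1.29 tz -6.30
17 ty 2.21 tz -8.82
22 ty 3.35 tz -11.24
27 ty 4.70 tz -13.57
31 ty 5.92 tz -15.33
35 ty 7.25 tz -17.01
```

>>> send_rows(steps=[0,0.05,-0.5,0,0,0,0,0.2,-1.6,0,0,0,0,0.37,-2.6,0,0,0,0,0.59,-3.71,0,0,0,0,0.9,-5,0,0,0,0,1.29,-6.3,0,0,0,0,1.73,-7.6,0,0,0,0,2.21,-8.82,0,0,0,0,2.21,-8.82,0,0,0,0,2.21,-8.82,0,0,0])

```text
t: 8.85
eef_pos: [0.477, -0.0099, 0.203]
orientation: [0.681, 0.732, -0.001, -0.0]
ft_force: [-3.0, -4.0, -3.6]
grip_width: 0.01
grasp_force: 49.1
```

>>> send_rows(steps=[0,0.4,-0.9,0,0,0,0,0.75,-1.7,0,0,0,0,1.14,-2.42,0,0,0,0,1.6,-3.3,0,0,0,0,2.05,-4.05,0,0,0,0,2.49,-4.75,0,0,0,0,3.1,-5.65,0,0,0,0,3.71,-6.51,0,0,0,0,4.4,-7.4,0,0,0,0,5.04,-8.19,0,0,0,0,5.04,-8.19,0,0,0,0,5.04,-8.19,0,0,0,0,5.04,-8.19,0,0,0])

```text
t: 10.15
eef_pos: [0.5254, -0.0066, 0.2851]
orientation: [0.681, 0.732, -0.003, -0.002]
ft_force: [-8.9, -5.0, 3.4]
grip_width: 0.0104
grasp_force: 48.8
```

```bash
python3 - <<'E'
from h import *
s=manip.sense();print(s["t"],s["eef_pos"],s["ft_force"],s["grip_width"])
S=vision.camera_model("side");b=vision.get_image("side");C=vision.camera_model("scene");a=vision.get_image("scene")
cv2.imwrite("pics/v4.png",cv2.resize(b[105:315,150:430][:,:,::-1],(800,600),interpolation=cv2.INTER_CUBIC))
cv2.imwrite("pics/v4s.png",cv2.resize(a[120:300,140:380][:,:,::-1],(800,600),interpolation=cv2.INTER_CUBIC))
# predicted frame right-front edge corners for angles, in crop pixels
p=[.6213,.0005,.0714]
for d in(33,35,37):
    t=np.radians(d)
    for f,u in((.25,.002),(.25,.028),(.306,.03),(.17,.0)):
        y=-.05 if f==.306 else -.12
        P=R.from_euler('z',p[2]).apply([.14-(f*np.cos(t)-u*np.sin(t)),y,.03+f*np.sin(t)+u*np.cos(t)])+[p[0],p[1],0]
        print(d,f,u,P.round(3),((proj(S,P)-[150,105])*800/280).round(1))
E
```

```text
10.15 [ 0.52541523 -0.00656742  0.28505359] [-8.86667969 -5.00488731  3.40511712] 0.010419746103345876
33 0.25 0.002 [ 0.561 -0.124  0.168] [242.1 279.7]
33 0.25 0.028 [ 0.576 -0.123  0.19 ] [262.9 247.1]
33 0.306 0.03 [ 0.525 -0.057  0.222] [170.3 158.4]
33 0.17 0.0 [ 0.627 -0.119  0.123] [345.2 323.2]
35 0.25 0.002 [ 0.566 -0.124  0.175] [249.3 268.9]
35 0.25 0.028 [ 0.581 -0.123  0.196] [271.5 236.6]
35 0.306 0.03 [ 0.532 -0.056  0.23 ] [179.9 145.7]
35 0.17 0.0 [ 0.631 -0.119  0.128] [350.1 316.3]
37 0.25 0.002 [ 0.572 -0.123  0.182] [257.  258.3]
37 0.25 0.028 [ 0.587 -0.122  0.203] [280.5 226.4]
37 0.306 0.03 [ 0.539 -0.056  0.238] [190.  133.2]
37 0.17 0.0 [ 0.634 -0.119  0.132] [355.2 309.4]
```

View pics/v4.png

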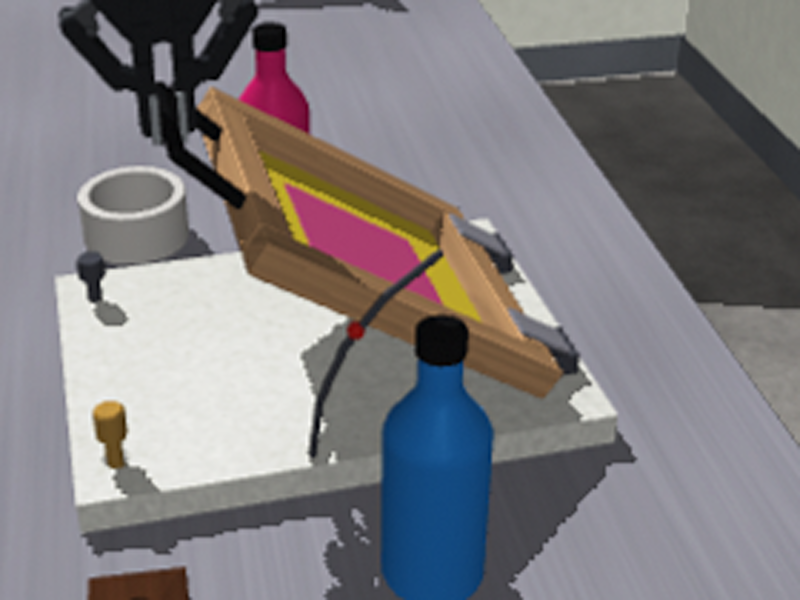

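Side view: screen open with its lower front corner at (250,271) (35° predicts (249,269)). The brass pin stands at (110,435), and the bottles and tape are untouched. A tiny trim of about 0.3° and easing the horizontal push remain.

>>> send_rows(steps=[0,-0.05,-0.1,0,0,0,0,-0.1,-0.2,0,0,0,0,-0.1,-0.2,0,0,0,0,-0.1,-0.2,0,0,0,0,-0.1,-0.2,0,0,0,0,-0.1,-0.2,0,0,0,0,-0.1,-0.2,0,0,0,0,-0.1,-0.2,0,0,0])

```text
t: 11.05
eef_pos: [0.5265, -0.0065, 0.2868]
orientation: [0.682, 0.732, -0.001, -0.0]
ft_force: [-4.3, -4.3, -1.7]
grip_width: 0.0099
grasp_force: 48.9
```

```bash
python3 - <<'E'
from h import *
s=manip.sense();e=s["eef_pos"];print(s["t"],e,s["ft_force"],s["grip_width"],s["grasp_force"])
d=np.linalg.norm(e-[.4557,-.01135,.1153]);print("angle by chord",np.degrees(2*np.arcsin(d/2/.30747)))
b=vision.get_image("side")
o=np.hstack([cv2.resize(x[:,:,::-1],(400,400),interpolation=cv2.INTER_CUBIC) for x in(b[140:220,200:280],b[210:290,160:240])])
cv2.imwrite("pics/v5.png",o)
S=vision.camera_model("side")
for dd in(33,35,37):
    t=np.radians(dd)
    for f,u in((.25,.002),(.25,.028)):
        P=R.from_euler('z',.0714).apply([.14-(f*np.cos(t)-u*np.sin(t)),-.12,.03+f*np.sin(t)+u*np.cos(t)])+[.6219,.0005,0]
        print(dd,u,(proj(S,P)-[200,140])*5)
E
```

```text
11.05 [ 0.52653764 -0.00650327  0.28680128] [-4.30679863 -4.27623283 -1.66576469] 0.009871753641280291 48.9423805475235
angle by chord 35.13724088112058
33 0.002 [175.33265311 314.22986625]
33 0.028 [211.7230122  257.19752424]
35 0.002 [187.98213208 295.44928444]
35 0.028 [226.80410081 238.93179474]
37 0.002 [201.43451771 276.85405454]
37 0.028 [242.64314002 220.95634476]
```

View pics/v5.png

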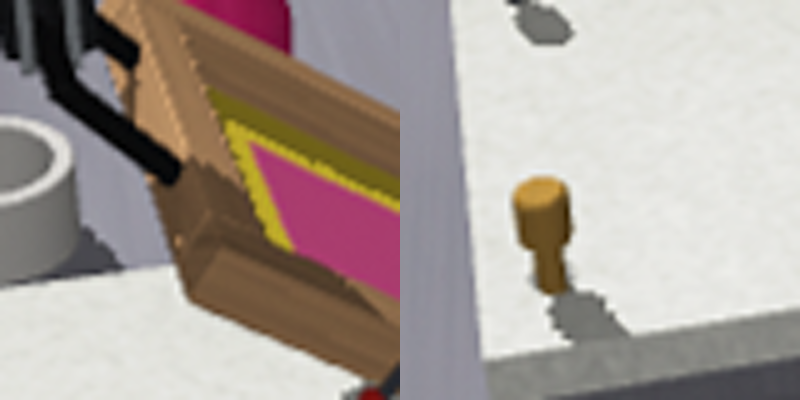

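The lower front corner sits at (190,298), where 35° predicts (188,295). The pin is upright and home.

```bash
python3 -c "
from rig import manip
print(manip.job_done())"
```

```text
the job is handed in; nothing more can be done
None
```

The brass pin is upright, fully home in the front bore and released, the screen is held open at about 35° (35.1° by arm position) by its handle, the tape roll and bottles were left alone, and the job was handed in at about 11 s of the 54 s allowed; no verdict was returned.

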